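# Open the bench gas cylinder with the cylinder key

### The arm

A 6-joint arm with a two-finger parallel gripper is mounted at the origin on the work surface. World frame = base frame: x ahead of the robot, y to its left, z up, the work surface at z = 0. Lengths are in m, angles in rad, forces in N, time in s.
With the tool pointing down it reaches from about 0.275 to 0.725 m from the base axis. Payload 15.9 kg.
Tool frame: the origin (TCP) lies at the very end of the fingers, on their centre line; the grasp point (between the pads) lies 19 mm behind it; z points along the fingers, y is the direction in which the jaws open and shut (so a half turn about z gives the same grasp; the last joint's range is limited). The gripper opens to 85 mm and grips with 20 to 120 N. Pads are 22 mm wide; open, the fingers measure 114 mm over their backs; the gripper's body (76 mm by 85 mm) begins 54 mm behind the grasp point. The pads swing forward as they close: fully open they stand 13 mm farther back than shut.
Start: joints at [-1.317, 0.213, -0.034, 1.323, 0, 1.571], TCP at [0.126, -0.484, 0.231] pointing down, gripper open.
Joint ranges: [-2.98, 2.98], [-0.74, 1.72], [-1.14, 1.35], [-2.1, 2.04], [-1.57, 1.44], [-3.14, 3.14]. Speed limits (rad/s): [1.89, 1.89, 2.39, 2.57, 3.14, 3.14].

### API

Orientations are given as a 3x3 rotation matrix whose columns are the frame's x, y, z axes.
In Python, from rig import read_state, snapshot, sign_off gives the robot as it stands. The module is installed in compiled form; this text tells all that it offers.
- The arm moves only by the shell command python3 -m crank 'ROWS'. ROWS is text: rows parted by semicolons, each of 5 numbers parted by spaces: the closure in counts, from 0 (fully open) to 255 (shut), then the shift along the tool's x, y, z in mm, then the turn about the tool's z in rad. A call has exactly 10 rows; each row is the pose to reach, as a shift and turn from the pose commanded when the call began, along the tool's axes at that moment; what a row does not reach only later rows make up. A row lasts 1/8 s, in which the tool goes at most 62.5 mm and 10.7 degrees, less where a joint would pass 70% of its speed; a pose out of reach is approached as far as the arm can. A call with a gripper value outside its range is refused whole. The fingers move at their own pace and stop on an object; the grip force is fixed at half the most. Time passes only in rows, so rows that repeat a pose let the fingers close, or fill a call up. It gives the time, the measured TCP pose, the force and the opening at its end, in the units of the state.
- read_state(): the state, without advancing time (a new reading comes with each control period).
- snapshot(name): name is "side" or "top"; returns a dict with "frame" (420x560x3 uint8, red, green, blue), "depth" (420x560 float32, m along the optical axis (not along the pixel's ray), 0 where there is no reading), "fx", "fy", "cx", "cy" (pixels), "k1" (the pictures are not rectified: a ray, as slopes to the right and down, at radius r is drawn at 1 + k1 r^2 times it, then the intrinsics apply), "R" (3x3) and "t" (3): a world point X has camera coordinates R X + t. Camera axes: x right, y down, z forward; pixel columns grow to the right and rows downward; lengths in m; the calibration is good to about 2 mm. A picture is of the moment at which its call begins.
- sign_off(): hands the job in, once; it reports no verdict.
The state is a dict: "t": time; "joints": joint angles; "joint_velocities": joint speeds; "effort": joint torques, N m; "tcp_pos": TCP position; "tcp_rot": TCP orientation; "wrist_force": force on the tool from outside, world axes, zero at the start; "ft_torque": the same for the moment, N m; "gripper_width": opening from 0.0 (shut) to 1.0 (fully open).
Only numpy, scipy, OpenCV 4.12 (cv2) and the standard library are available. Lean on these libraries where they do the work, as an engineer would, in place of code of your own. Each camera call takes 0.05 s, during which the arm holds its last target. There are 200 camera calls.

### The job

Take the square-socket cylinder key out of the wooden block and put it on the valve spindle of the wide gas cylinder, turning it a little at a time while pressing until it drops fully home over the square. Then open that valve a quarter turn anticlockwise (looking down on the spindle) and leave the key standing on it, let go. Leave the slim cylinder's valve, the box spanner and the glassware and other things on the bench alone.

Things in the scene. Friction and masses are not known exactly. Their poses are not given: they have to be found in the camera images.
- key_center (a point): Cylinder key, plain steel, loose, 98 mm tall, about 0.33 kg, standing socket-down in one of the block's two holes, at any turn. This point is on its long axis half-way up, 49 mm above its lower end; z runs up the 14 mm round shank to the handle, x along the handle bar.
- key_handle (a point): The middle of the key's handle, on its axis 89 mm above its lower end (40 mm above key_center), same axes: a flat steel bar 96 mm long (x), 14 mm thick (y) and 18 mm tall (z).
- key_mouth (a point): The middle of the key's lower end, at the mouth of its socket (49 mm below key_center), same axes. The lower end is a 26 mm square block 34 mm tall with a 15.6 mm square socket, 28 mm deep, open below, sides parallel to x and y.
- spindle_wide (a point): Wide gas cylinder: aluminium, 75 mm across, 230 mm long with its brass valve, strapped in a fixed grey stand, leaning 35 degrees from vertical. This point: on its axis, at the top face of the brass gland nut (28 mm hexagon), where the square valve spindle comes out. z points up along the spindle; x and y belong to the stand (z leans to its -x) and tell nothing of the spindle's flats.
- tip_wide (a point): End of that spindle, 26 mm above spindle_wide, same axes. The spindle is a 14 mm square for 22 mm, then tapers to 9 mm. Its flats stand at any angle about z (the cylinder may lie at any roll): feel or look. A key not lined up stops with its mouth 18 to 25 mm above spindle_wide; lined up (every 90 degrees, 6 degrees of play each way) it goes on down until its mouth rests there.
- valve_wide (a joint): Turn of the wide cylinder's valve spindle from closed, rad: 0 closed (every start), growing anticlockwise as seen looking down on the spindle's end; stop at 3.1. It turns stiffly (about 0.3 N m) and stays where it is left. Closed, it is against its stop: it cannot follow a key that is turned clockwise, but a key pressed on askew and turned anticlockwise may bite and drag it along.
- spindle_slim (a point): The same point on the slim gas cylinder (50 mm across, about 240 mm long), which has the same valve, spindle and kind of stand. Not to be used.
- valve_slim (a joint): Turn of the slim cylinder's valve spindle, rad, 0 closed. Leave it.
- block: Fixed wooden block, 80 mm (x) by 185 mm (y), 50 mm tall, with two upright round holes 41 mm across and 40 mm deep, 45 mm either side of its middle along y. Origin at the middle of its underside.
- spanner_center (a point): Box spanner with a T-handle, plain steel, loose, 122 mm tall, standing in the other hole of the block: round socket 36 mm across, thin shank, round handle bar 90 mm long and 15 mm thick along its x, across the top. This point is on its axis 61 mm above its lower end. A bystander: stays in its hole.
- measure: Glass measuring cylinder, 250 mm tall, 38 mm across, on a green hexagonal foot 97 mm across corners; origin under its middle. Bystander.
- reagent: Amber reagent bottle, 76 mm across, 160 mm tall; origin under its middle. Bystander.
- jar: Open glass jar of cotton-wool balls, 84 mm across, 78 mm tall; origin under its middle. Bystander.
- vial: Small amber jar with a black cap, 46 mm across, 90 mm tall; origin under its middle. Bystander.
- balance: Flat pocket balance, 85 x 130 x 21 mm; origin under its middle. Bystander.
- mortar: White mortar, 110 mm across, 55 mm tall, its pestle standing out to 92 mm high; origin under its middle. Bystander.
Not all that is in view belongs to the job. Leave any blue or turquoise look-alike of the part that bears key_center alone.

How it is judged:
By the outcome, as a careful person would: the job done as asked, in the order asked, and still so for the second after the job is handed in, with the robot touching nothing.
It also fails if it takes over 72 s, if anything falls off the work surface, if the arm or the gripper's body presses on something with over 40 N, if the wrist force passes 120 N, or if a joint passes its speed limit or range.

## Working session

There is one attempt and no reset: what is moved stays moved. The work goes in short steps, Python scripts to look and compute and a shell command to move; the robot and the scene stay as the last step left them, time stands still between calls to the robot, and variables do not carry over. Pictures are saved under pics/ and viewed, about 8 in all and at most 12, crops included, and the job is handed in when it is done.

```bash
mkdir -p pics
cat > h.py <<'E'
import numpy as np, cv2
from rig import read_state, snapshot
def save(s,name,box=None,k=1):
    im=s["frame"][:,:,::-1]
    if box: im=im[box[1]:box[3],box[0]:box[2]]
    cv2.imwrite("pics/"+name,cv2.resize(im,None,fx=k,fy=k,interpolation=cv2.INTER_CUBIC))
def rays(s,uv):
    K=np.array([[s["fx"],0,s["cx"]],[0,s["fy"],s["cy"]],[0,0,1.]])
    return cv2.undistortPoints(np.array(uv,float).reshape(-1,1,2),K,np.array([s["k1"],0,0,0.])).reshape(-1,2)
def world(s,uv,d=None):
    n=rays(s,uv); out=[]
    for (u,v),q in zip(uv,n):
        z=s["depth"][int(round(v)),int(round(u))] if d is None else d
        out.append(s["R"].T@(np.array([q[0],q[1],1])*z-s["t"]))
    return np.array(out)
def tri(s1,uv1,s2,uv2):
    A=[];b=[]
    for s,uv in((s1,uv1),(s2,uv2)):
        q=rays(s,[uv])[0]; R=np.array(s["R"]);t=np.array(s["t"])
        for i in(0,1): A.append(R[i]-q[i]*R[2]); b.append(q[i]*t[2]-t[i])
    x,r,_,_=np.linalg.lstsq(np.array(A),np.array(b),rcond=None); return x,r
def onz(s,uv,z):
    q=rays(s,[uv])[0];R=np.array(s["R"]);c=-R.T@s["t"];d=R.T@np.array([q[0],q[1],1]);return c+d*(z-c[2])/d[2]
def cloud(s):
    v,u=np.mgrid[0:420,0:560]; q=rays(s,np.stack([u,v],-1).reshape(-1,2).astype(float))
    z=s["depth"].reshape(-1,1); P=(np.c_[q,np.ones(len(q))]*z-s["t"])@np.array(s["R"]); P[z[:,0]==0]=np.nan
    return P.reshape(420,560,3)
E
python3 - <<'E'
from h import *
import pickle
S={n:snapshot(n) for n in("side","top")}
pickle.dump(S,open("s0.pkl","wb"))
for n in S: save(S[n],n+"0.png",k=1.4); print(n,-S[n]["R"].T@S[n]["t"],S[n]["R"][2])
st=read_state();print(st["tcp_pos"],st["tcp_rot"])
E
```

```text
side [ 0.11065819 -1.0653815   0.99374014] [ 0.25189778  0.76764184 -0.58929917]
top [2.38679116e-01 9.94060598e-04 1.31963853e+00] [ 0.205866    0.02211162 -0.97833035]
[ 0.12545087 -0.48371086  0.23088124] [[ 9.67971535e-01  2.51059853e-01 -2.39894971e-04]
 [ 2.51059968e-01 -9.67971090e-01  9.28173563e-04]
 [ 8.15722105e-07 -9.58673612e-04 -9.99999540e-01]]
```

View pics/side0.png

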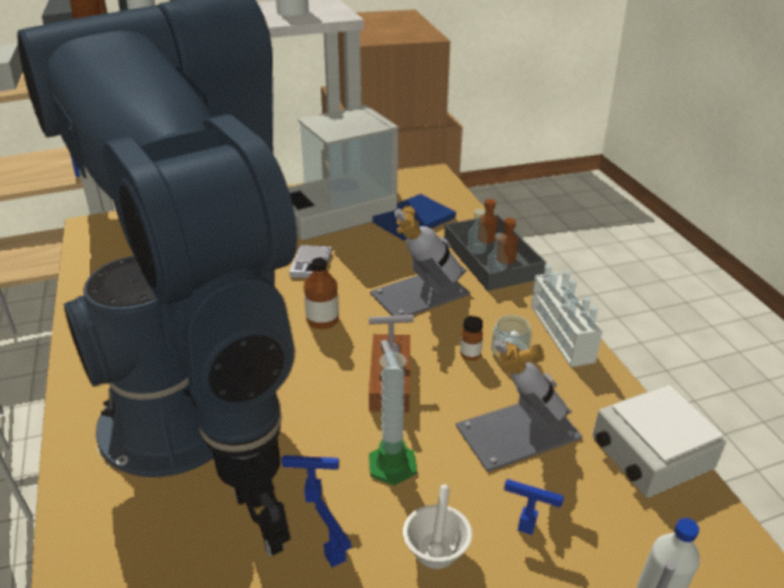

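View pics/top0.png

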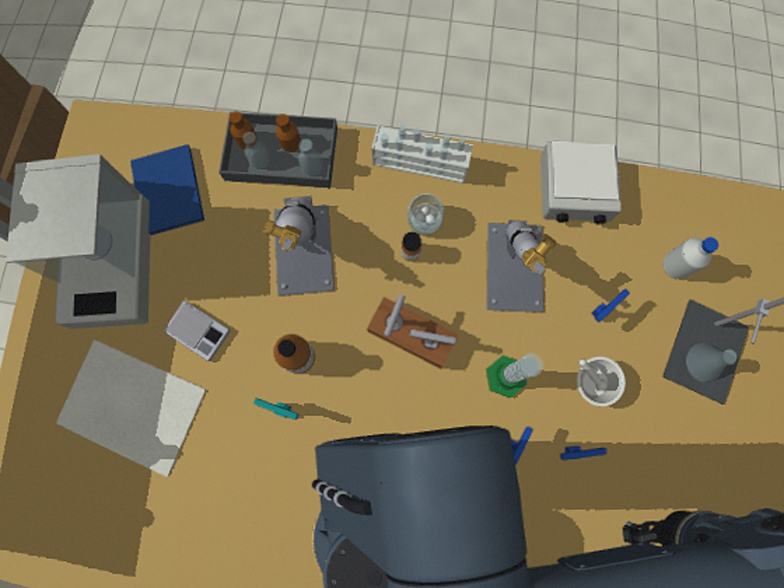

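Side: the wide cylinder is at about (425,245) and the slim one at (525,370). The block is at (390,370), partly hidden by the measuring cylinder. Top: the block is at (412,332) with two handles at (397,315) and (432,338). The wide cylinder is at (295,220), with its valve pointing to the lower left.

Run:
```python
from h import *
import pickle
S=pickle.load(open("s0.pkl","rb"))
a=S["top"]["frame"][200:270,255:335];b=S["top"]["frame"][130:200,175:255];c=S["side"]["frame"][140:210,265:345];d=S["side"]["frame"][220:290,245:325]
im=np.vstack([np.hstack([a,b]),np.hstack([c,d])])[:,:,::-1]
cv2.imwrite("pics/mix.png",cv2.resize(im,None,fx=4.2,fy=4.2,interpolation=cv2.INTER_CUBIC))
P=cloud(S["top"])
def reg(n,x0,x1,y0,y1,z0,z1):
    m=(P[...,2]>z0)&(P[...,2]<z1)
    w=np.zeros_like(m);w[y0:y1,x0:x1]=1;m&=w
    q=P[m];print(n,len(q),q.mean(0).round(4),q.min(0).round(3),q.max(0).round(3))
    if len(q)>3:
        r=cv2.minAreaRect((q[:,:2]*1000).astype(np.float32));print("  rect mm",r)
reg("blocktop",255,335,205,270,.045,.055)
reg("handles",255,335,205,270,.075,.2)
for u,v in[(280,222),(287,213),(276,234),(300,239),(309,241),(320,243),(203,166),(195,170),(210,170),(206,160)]:print(u,v,P[v,u].round(4))
```

```text
blocktop 1077 [ 0.4496 -0.0116  0.0495] [ 0.384 -0.112  0.045] [0.518 0.084 0.055]
  rect mm ((450.6034240722656, -13.361305236816406), (184.3620147705078, 80.20256805419922), 70.47935485839844)
handles 339 [ 0.4487 -0.0162  0.117 ] [ 0.421 -0.103  0.077] [0.509 0.044 0.137]
  rect mm ((467.2490539550781, -28.11279296875), (86.92671203613281, 146.41644287109375), 2.194896697998047)
280 222 [0.4887 0.0371 0.0535]
287 213 [0.5023 0.0185 0.1307]
276 234 [0.4372 0.0415 0.1315]
300 239 [ 0.4357 -0.0287  0.1083]
309 241 [ 0.4336 -0.0554  0.1066]
320 243 [ 0.4321 -0.0878  0.1064]
203 166 [0.5843 0.264  0.2153]
195 170 [0.634  0.3386 0.0023]
210 170 [0.572  0.2403 0.2265]
206 160 [0.6136 0.2666 0.182 ]
```

View pics/mix.png

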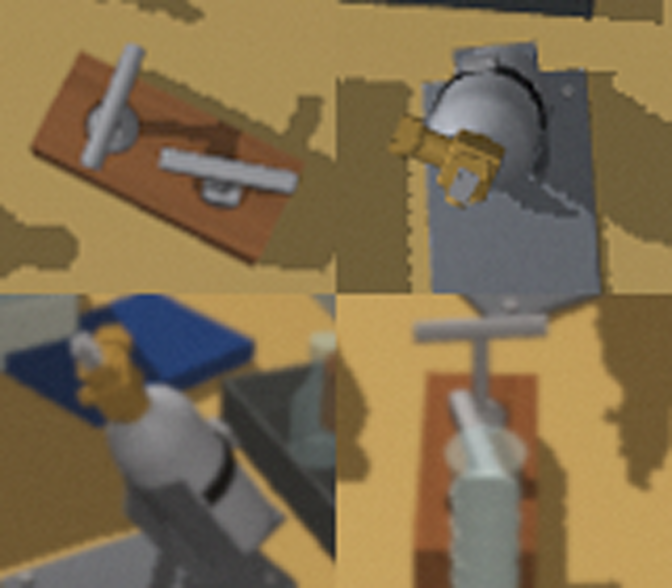

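The mix picture shows the key's square socket under the right-hand handle. The left one is the round spanner. The wide spindle's end face is at mix (463,183), which is top pixel (205,174). Next I'll fit the cylinder axis, then rectify a view along the spindle.

Run:
```python
from h import *
import pickle
from scipy.optimize import least_squares
S=pickle.load(open("s0.pkl","rb"))
T,D=S["top"],S["side"]
P=np.vstack([cloud(s).reshape(-1,3) for s in(T,D)]);C=np.vstack([s["frame"].reshape(-1,3) for s in(T,D)]).astype(float)
m=np.isfinite(P).all(1)&(abs(P[:,0]-.62)<.13)&(abs(P[:,1]-.25)<.09)&(P[:,2]>.012)&(P[:,2]<.3)
P,C=P[m],C[m]
gold=(C[:,0]-C[:,2]>35)
print(len(P),gold.sum())
Q=P[~gold&(P[:,2]>.06)&(P[:,2]<.19)]
def kvec(a,th):return np.array([np.cos(a)*np.sin(th),np.sin(a)*np.sin(th),np.cos(th)])
th=np.radians(35)
def f(p,full=False):
    k=kvec(p[2],th);o=np.array([p[0],p[1],.12]);d=Q-o;r=np.linalg.norm(d-np.outer(d@k,k),axis=1)-.0375
    return r
best=min((least_squares(f,[.63,.25,a],loss="soft_l1",f_scale=.002) for a in(2.8,3.14,3.5)),key=lambda r:r.cost)
k=kvec(best.x[2],th);o=np.array([*best.x[:2],.12])
print("axis",best.x,np.degrees(best.x[2]),k,"inl",(abs(best.fun)<.004).mean(),len(Q))
d=P-o;s=d@k;r=np.linalg.norm(d-np.outer(s,k),axis=1)
n=r<.014; print("s hist near axis",np.percentile(s[n],[50,80,90,95,98,99.5,100]).round(4)); 
hh=np.histogram(s[n],bins=np.arange(.05,.18,.004));print(hh[0],hh[1][0])
g=gold&(r<.017);print("gold s",np.percentile(s[g],[5,50,90,97,100]).round(4))
# plate
pl=cloud(T);mm=(abs(pl[...,2]-.004)<.006)
# tip guess from pixels top(205.3,173.5)? and side (285.5,223)
uvT=(175+(463-336)/4.2,130+183/4.2);uvS=(265+88/4.2,140+(349-294)/4.2);x,res=tri(T,uvT,D,uvS);print("tri tip",x,res,uvT,uvS)
dx=x-o;print("s",dx@k,"off",dx-(dx@k)*k)
np.save("axis.npy",np.array([o,k]))
# rectified view
e1=np.cross(k,[0,0,1.]);e1/=np.linalg.norm(e1);e2=np.cross(k,e1) # e1 horizontal
def proj(s_,X):
    c=X@np.array(s_["R"]).T+s_["t"];q=c[:,:2]/c[:,2:];r2=(q**2).sum(1,keepdims=True);q=q*(1+s_["k1"]*r2)
    return q*[s_["fx"],s_["fy"]]+[s_["cx"],s_["cy"]]
ims=[]
for s_ in(T,D):
    a,b=np.meshgrid((np.arange(390)-195)/7000,(np.arange(390)-195)/7000)
    X=x+a[...,None]*(-e1)+b[...,None]*e2*(1) if False else x+a[...,None]*e1+b[...,None]*(np.cross(e1,k))
    uv=proj(s_,X.reshape(-1,3)).reshape(390,390,2).astype(np.float32)
    ims.append(cv2.remap(s_["frame"],uv[...,0],uv[...,1],cv2.INTER_CUBIC))
print("right e1",e1,"down",np.cross(e1,k))
cv2.imwrite("pics/rect.png",np.hstack(ims)[:,:,::-1])
# key handle
A=cloud(T);w=np.zeros((420,560),bool);w[230:255,285:330]=1;w&=(A[...,2]>.1)&(A[...,2]<.116)
q=A[w];print("key",len(q),q.mean(0),cv2.minAreaRect((q[:,:2]*1000).astype(np.float32)))
```

```text
2588 523
axis [0.63120219 0.26941282 3.16321612] 181.2389333428543 [-0.57344235 -0.01240174  0.81915204] inl 0.5332880434782609 1472
s hist near axis [0.1205 0.1273 0.1296 0.1458 0.1483 0.1487 0.1489]
[0 0 0 0 0 0 0 0 0 0 0 3 5 3 6 1 0 2 7 6 1 0 0 1 2 0 0 0 0 0 0 0] 0.05
gold s [0.0976 0.1136 0.1286 0.1401 0.151 ]
tri tip [0.55786839 0.24970823 0.23416859] [4.00194431e-08] (205.23809523809524, 173.57142857142856) (285.95238095238096, 153.0952380952381)
s 0.13581851240446183 off [ 0.00455028 -0.01802021  0.00291258]
right e1 [-0.02162178  0.99976622  0.        ] down [0.81896054 0.01771153 0.57357644]
key 162 [ 0.43500835 -0.05650884  0.1068202 ] ((435.5097351074219, -56.02052688598633), (94.4610595703125, 14.683032035827637), 86.25577545166016)
```

View pics/rect.png

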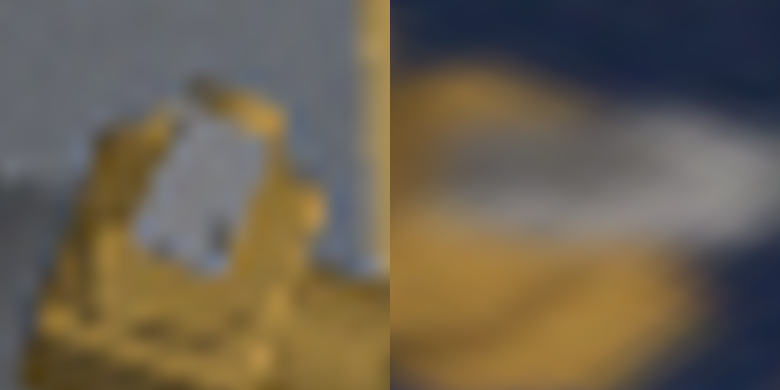

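The rectified top view shows the spindle with its base edge from (135,230) to (225,275), 100 px or 14 mm long. That puts the flats about 24° clockwise of the horizontal axis e1. The interface only lets the tool point down, so the plan has these steps:
1. Grip the handle.
2. Pivot the key in the jaws to a 35° lean against the hole rim.
3. Set it on the spindle and turn it clockwise while pressing.

First I'll rise and move toward the key.

```bash
python3 -m crank '0 0 0 -60 -0.15; 0 0 0 -120 -0.3; 0 0 0 -180 -0.45; 0 0 0 -190 -0.6; 0 50 -40 -190 -0.75; 0 100 -85 -190 -0.9; 0 150 -125 -190 -1.05; 0 200 -165 -190 -1.2; 0 250 -205 -190 -1.253; 0 300 -250 -190 -1.253'
python3 - <<'E'
from h import *
st=read_state();print(st["joints"],st["tcp_pos"],st["tcp_rot"])
import pickle
S=pickle.load(open("s0.pkl","rb"));T,D=S["top"],S["side"]
a=cv2.resize(D["frame"][138:178,272:322],None,fx=15,fy=15,interpolation=cv2.INTER_CUBIC)
cv2.imwrite("pics/sidez.png",a[:,:,::-1])
for uv in[(275,295),(333,290),(277,207),(328,205)]:print(onz(T,np.array(uv)/1.4,.006).round(4))
for uv in[(515,375),(508,385)]:print("meas",onz(T,np.array(uv)/1.4,.01).round(3))
E
```

```text
t: 1.35
tcp_pos: [0.3451, -0.1778, 0.4211]
tcp_rot: [[0.063, 0.998, -0.0], [0.998, -0.063, 0.0], [0.0, -0.0, -1.0]]
wrist_force: [1.1, -0.5, -0.5]
gripper_width: 1.0
[-4.75654145e-01  3.70503511e-02  2.48431803e-01  1.78235726e+00
 -5.72510687e-05  1.15851431e+00] [ 0.3451361  -0.17779977  0.42114419] [[ 6.33297149e-02  9.97992642e-01 -1.85774051e-04]
 [ 9.97992659e-01 -6.33297101e-02  3.12922455e-05]
 [ 1.94644139e-05 -1.87382868e-04 -9.99999982e-01]]
[0.4988 0.3086 0.006 ]
[0.528  0.1785 0.006 ]
[0.7102 0.3423 0.006 ]
[0.7306 0.2226 0.006 ]
meas [ 0.389 -0.252  0.01 ]
meas [ 0.365 -0.239  0.01 ]
```

View pics/sidez.png

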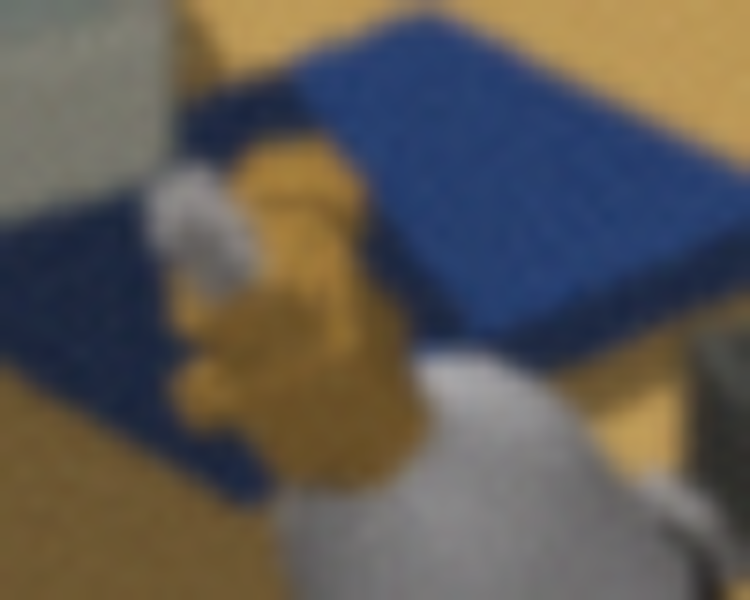

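The side crop shows the spindle's end face at about (180,205), its base at about (235,275), and the gland below. The plate edges give a stand azimuth of about 10.7°.

```bash
cat > spin.py <<'E'
from h import *
import pickle
S=pickle.load(open("s0.pkl","rb"));T,D=S["top"],S["side"]
def proj(s_,X):
    c=X@np.array(s_["R"]).T+s_["t"];q=c[:,:2]/c[:,2:];r2=(q**2).sum(1,keepdims=True);q=q*(1+s_["k1"]*r2)
    return q*[s_["fx"],s_["fy"]]+[s_["cx"],s_["cy"]]
x0=np.array([.55786839,.24970823,.23416859]);e1=np.array([-.02162178,.99976622,0]);d0=np.array([.81896054,.01771153,.57357644])
def raw(p):return proj(T,(x0+(p[0]-195)/7000*e1+(p[1]-195)/7000*d0)[None])[0]
sp=lambda p:(272+p[0]/15-.47,138+p[1]/15-.47)
E
python3 - <<'E'
from spin import *
tip,r1=tri(T,raw((230,150)),D,sp((180,205)));base,r2=tri(T,raw((200,208)),D,sp((235,275)))
print("tip",tip,r1,"base",base,r2,"len",np.linalg.norm(tip-base),"dir",(tip-base)/np.linalg.norm(tip-base))
from scipy.optimize import least_squares
# cylinder fit with tip prior, 35deg lean
P=np.vstack([cloud(s).reshape(-1,3) for s in(T,D)]);C=np.vstack([s["frame"].reshape(-1,3) for s in(T,D)]).astype(float)
m=np.isfinite(P).all(1)&(abs(P[:,0]-.62)<.13)&(abs(P[:,1]-.25)<.09)&(P[:,2]>.08)&(P[:,2]<.2)&(C[:,0]-C[:,2]<25)
Q=P[m];th=np.radians(35)
kv=lambda a:np.array([np.cos(a)*.57358,np.sin(a)*.57358,.81915])
def f(p):
    k=kv(p[2]);d=Q-[p[0],p[1],tip[2]];s=d@k;r=np.linalg.norm(d-np.outer(s,k),axis=1)-.0375
    r=np.where((s<-.075)&(s>-.2),r,0);return np.r_[np.arctan(r/.003)*.003]
for a in(3.2,3.33,3.45):
    b=least_squares(f,[tip[0],tip[1],a]);print(b.x,np.degrees(b.x[2])-180,b.cost,(abs(b.fun)<.002).mean())
a=np.radians(190.7);k=kv(a);h=np.array([-np.sin(a),np.cos(a),0])
c=-T["R"].T@T["t"]
g=tip-.026*k
def onp(p):
    X=x0+(p[0]-195)/7000*e1+(p[1]-195)/7000*d0;r=X-c;return c+r*((g-c)@k)/(r@k)
u=np.cross(h,k) # u: lean-plane dir perpendicular to k
for A,B in(((135,230),(225,275)),):
    v=onp(B)-onp(A);print("edge len",np.linalg.norm(v),"lean comp",v@u,"h comp",v@h,"angle ccw about k from u", np.degrees(np.arctan2(v@np.cross(k,u),v@u))%90)
E
```

```text
tip [0.55009529 0.2521667  0.24059979] [5.10573778e-07] base [0.563356   0.25364079 0.22144382] [1.76944485e-08] len 0.02334459963287349 dir [-0.56804191 -0.06314498  0.82057364]
[0.5485954  0.26809109 3.13907479] -0.1442629136384994 0.0041526135328936896 0.41214057507987223
[0.54859549 0.26809129 3.13907283] -0.14437550020360845 0.004152613528757287 0.41214057507987223
[0.54859543 0.26809238 3.13906002] -0.14510927227073012 0.00415261351580727 0.41214057507987223
edge len 0.014586570580057075 lean comp -0.008573309724877513 h comp -0.011801120961952242 angle ccw about k from u 54.00226535152515
```

```bash
python3 -m crank '0 30 20 0 0; 0 60 40 0 0; 0 90 60 60 0; 0 115 82 120 0; 0 115 82 180 0; 0 115 82 230 0; 0 115 82 260 0; 0 115 82 280 0; 0 115 82 280 0; 0 115 82 280 0'
```

```text
t: 2.6
tcp_pos: [0.434, -0.0702, 0.1421]
tcp_rot: [[0.064, 0.998, 0.001], [0.998, -0.064, -0.0], [-0.0, 0.001, -1.0]]
wrist_force: [0.1, -0.3, -0.0]
gripper_width: 1.004
```

```bash
python3 -m crank '0 13 1 0 0; 0 13 1 20 0; 0 13 1 40 0; 0 13 1 59 0; 0 13 1 59 0; 255 13 1 59 0; 255 13 1 59 0; 255 13 1 59 0; 255 13 1 59 0; 255 13 1 59 0'
```

```text
t: 3.85
tcp_pos: [0.4358, -0.0573, 0.0827]
tcp_rot: [[0.064, 0.998, 0.001], [0.998, -0.064, -0.0], [-0.0, 0.001, -1.0]]
wrist_force: [0.1, 0.4, 6.3]
gripper_width: 0.149
```

```bash
python3 -m crank '255 0 0 -10 0; 255 0 0 -18 -0.18; 255 0 0 -25 -0.36; 255 0 0 -25 -0.54; 255 0 0 -25 -0.72; 255 0 0 -25 -0.9; 255 0 0 -25 -1.08; 255 0 0 -25 -1.26; 255 0 0 -25 -1.44; 255 0 0 -25 -1.62'
python3 -m crank '255 0 0 0 -0.16; 255 0 0 0 -0.16; 255 8 0 0 -0.16; 255 14 0 0 -0.16; 255 20 0 0 -0.16; 255 26 0 0 -0.16; 255 32 0 1 -0.16; 255 36 0 2 -0.16; 255 40 0 3 -0.16; 255 40 0 3 -0.16'
python3 - <<'E'
from h import *
st=read_state();print(st["wrist_force"],st["ft_torque"],st["joints"])
s=snapshot("side");t=snapshot("top")
im=np.hstack([s["frame"][200:300,230:330],t["frame"][190:290,250:350]])[:,:,::-1]
cv2.imwrite("pics/tilt.png",cv2.resize(im,None,fx=4,fy=4,interpolation=cv2.INTER_CUBIC))
E
```

```text
t: 5.1
tcp_pos: [0.4355, -0.0568, 0.1077]
tcp_rot: [[-1.0, 0.009, 0.0], [0.009, 1.0, 0.001], [-0.0, 0.001, -1.0]]
wrist_force: [0.3, 3.6, -3.0]
gripper_width: 0.154
t: 6.35
tcp_pos: [0.3972, -0.0577, 0.1056]
tcp_rot: [[-0.99, -0.14, 0.004], [-0.14, 0.99, -0.002], [-0.004, -0.003, -1.0]]
wrist_force: [6.8, -6.4, 1.6]
gripper_width: 0.152
[ 6.76819814 -6.37114337  1.5863388 ] [-1.55205119 -1.93050961 -0.21444719] [-0.14274515  0.07720081 -0.52280133  0.96627752 -0.00182523 -0.28281079]
```

View pics/tilt.png

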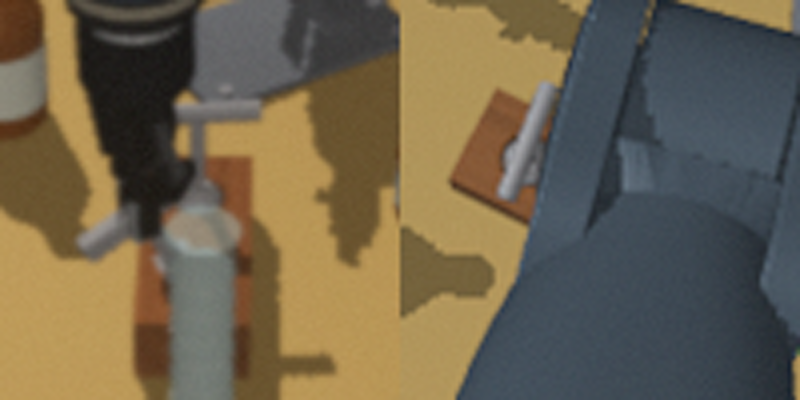

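The tilt is working: the handle's near end at (90,240) in the left half has dipped, and the geometry gives about 24°. I'll push on to 35° and then lift clear.

```bash
python3 -m crank '255 5 0 0 0; 255 10 0 0 0; 255 15 0 0 0; 255 20 0 0 0; 255 20 0 0 0; 255 20 0 -60 0; 255 20 0 -120 0; 255 20 0 -180 0; 255 20 0 -220 0; 255 20 0 -220 0'
python3 - <<'E'
from h import *
st=read_state();print(st["wrist_force"],st["joints"])
s=snapshot("side");t=snapshot("top")
import pickle;pickle.dump({"side":s,"top":t},open("s1.pkl","wb"))
K=s["R"]@st["tcp_pos"]+s["t"];u=int(K[0]/K[2]*s["fx"]+s["cx"]);v=int(K[1]/K[2]*s["fy"]+s["cy"]);print(u,v)
u=max(u,60);v=max(v,50)
save(s,"lift.png",(u-60,v-50,u+60,v+60),6)
E
```

```text
t: 7.7
tcp_pos: [0.3765, -0.0598, 0.3266]
tcp_rot: [[-0.99, -0.141, 0.004], [-0.141, 0.99, -0.001], [-0.004, -0.002, -1.0]]
wrist_force: [0.6, -0.3, -4.4]
gripper_width: 0.152
[ 0.5583075  -0.28079768 -4.38853523] [-1.57233234e-01 -3.24058674e-02 -6.69416722e-02  1.53216430e+00
 -3.49359123e-04 -2.98548105e-01]
255 189
```

View pics/lift.png

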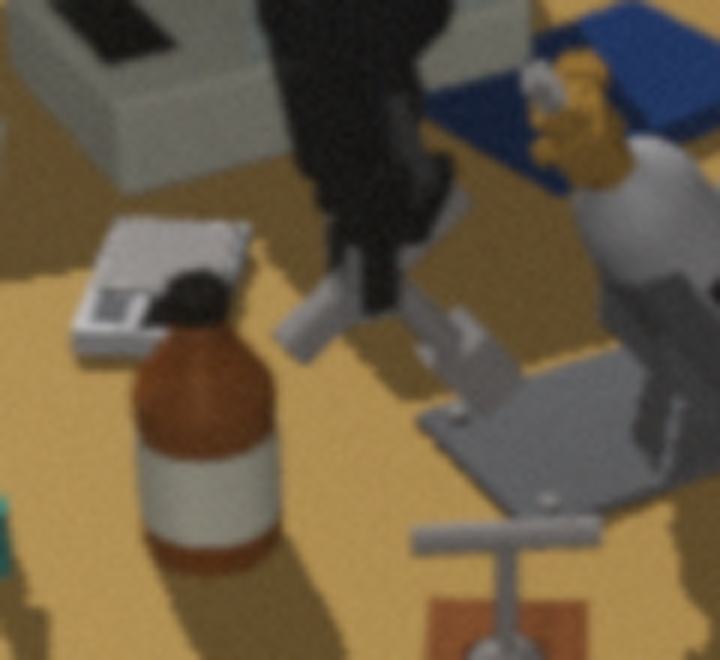

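The key hangs well tilted, with its handle from (290,340) to (455,205) and its mouth near (502,396). I'll measure the tilt in the tool's plane.

Run:
```python
from h import *
import pickle
s=pickle.load(open("s1.pkl","rb"))["side"];st=read_state();p=np.array(st["tcp_pos"]);R=np.array(st["tcp_rot"])
n=R[:,1];c=-s["R"].T@s["t"]
def hit(px,off=0):
    uv=(195+px[0]/6-.4,139+px[1]/6-.4);q=rays(s,[uv])[0];d=s["R"].T@np.array([q[0],q[1],1]);X=c+d*((p-n*off*np.sign((p-c)@n)-c)@n)/(d@n)
    return np.array([(X-p)@R[:,0],-(X-p)@R[:,2]])*1000
for o in(0,.007,.013):print(o,"A",hit((290,340),o),"B",hit((455,205),o),"mouth",hit((502,396),o),"sockL",hit((422,350),o),"sockR",hit((470,312),o),"shanktop",hit((400,292),o), "m1",hit((480,418),o),"m2",hit((525,375),o))
```

```text
0 A [32.54466694 -5.43074646] B [-40.77204914  38.45810499] mouth [-62.08011182 -60.67896876] sockL [-25.37807954 -26.87076232] sockR [-47.27258568 -14.39041236] shanktop [-15.98804135   3.96407769] m1 [-51.78055667 -68.89108583] m2 [-72.83792993 -53.12667611]
0.007 A [35.26981941 -0.49710759] B [-37.51116746  43.07104566] mouth [-58.66353098 -55.34162814] sockL [-22.22968243 -21.78046009] sockR [-43.96420423  -9.39130473] shanktop [-12.90825775   8.82906807] m1 [-48.43923522 -63.49373883] m2 [-69.34274113 -47.8445205 ]
0.013 A [37.60566439  3.73172573] B [-34.71612602  47.0249948 ] mouth [-55.73503311 -50.76676475] sockL [-19.53105633 -17.41734389] sockR [-41.1284487   -5.10635532] shanktop [-10.26844324  12.99905983] m1 [-45.57524542 -58.8674414 ] m2 [-66.34686501 -43.31695855]
```

```bash
python3 -m crank '255 -17 35 0 0; 255 -34 70 0 0; 255 -51 105 0 0; 255 -68 140 0 0; 255 -85 175 0 0; 255 -102 210 0 0; 255 -120 250 0 0; 255 -139 284 0 0; 255 -139 284 12 0; 255 -139 284 12 0'
python3 - <<'E'
from h import *
s=snapshot("side");t=snapshot("top");st=read_state();print(st["wrist_force"],st["joints"])
import pickle;pickle.dump({"side":s,"top":t},open("s2.pkl","wb"))
im=np.hstack([s["frame"][120:190,245:315],t["frame"][145:215,170:240]])[:,:,::-1]
cv2.imwrite("pics/hover.png",cv2.resize(im,None,fx=5.7,fy=5.7,interpolation=cv2.INTER_CUBIC))
E
```

```text
t: 9.05
tcp_pos: [0.4711, 0.2409, 0.3102]
tcp_rot: [[-0.99, -0.144, -0.003], [-0.144, 0.99, -0.002], [0.004, -0.001, -1.0]]
wrist_force: [-0.2, -0.1, -2.8]
gripper_width: 0.152
[ 0.25290076 -0.20406388 -3.06821473] [ 4.72042419e-01  2.82698683e-01  2.59223852e-01  1.54851421e+00
 -1.51647564e-04  3.28121293e-01]
```

View pics/hover.png

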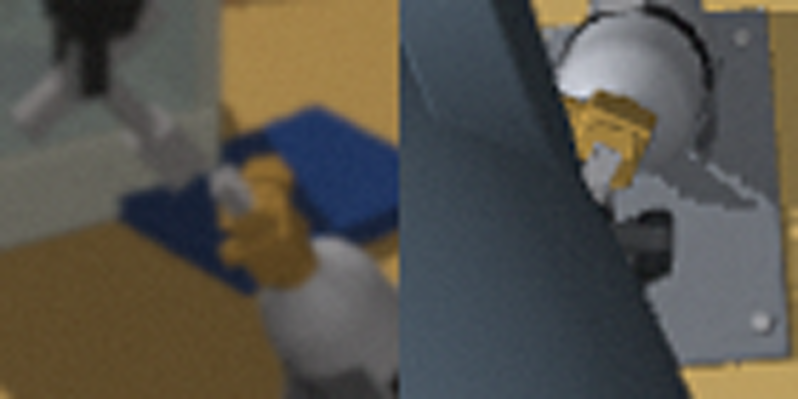

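The side half shows the key mouth near (192,168), just up-left of the spindle tip at (228,185). In the top half the arm hides the key except the finger at (650,240). I'll compare this with the model's projections.

Run:
```python
from spin import *
st=read_state();p=np.array(st["tcp_pos"]);R=np.array(st["tcp_rot"])
H=p+.022*np.array([0,0,1]);
tip=np.array([.5501,.2522,.2406])
for az in(188.5,):
    a=np.radians(az);k=np.array([np.cos(a)*.5736,np.sin(a)*.5736,.819])
    M=H-.089*k
    print("M",M,"off from tip: along",(M-tip)@k,"perp",((M-tip)-((M-tip)@k)*k)@np.c_[R[:,0],R[:,1],[0,0,1]])
    for n,X in(("H",H),("M",M),("socktop",H-.055*k),("tip",tip),("base",tip-.026*k)):
        uv=proj(D,X[None])[0];uw=proj(T,X[None])[0];print(n,((uv-[245,120]+.5)*5.7).round(),((uw-[170,145]+.5)*5.7+[399,0]).round())
s=pickle.load(open("s2.pkl","rb"))["side"];save(s,"hz.png",(255,130,300,165),16)
```

```text
M [0.52208467 0.24825917 0.26107506] off from tip: along 0.03299627202673102 perp [ 0.00935734  0.00020534 -0.00654889]
H [84. 52.] [548. 289.]
M [174. 158.] [582. 222.]
socktop [141. 118.] [570. 246.]
tip [222. 181.] [592. 177.]
base [246. 210.] [601. 161.]
```

View pics/hz.png

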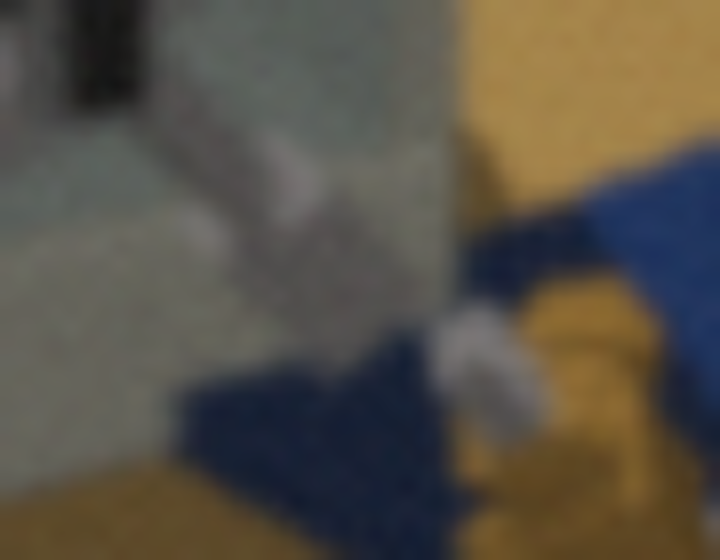

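The crop shows the mouth's near edge from (335,370) to (440,270) and the spindle tip face around (462,345). I'll refine the offset from these.

Run:
```python
from spin import *
s=pickle.load(open("s2.pkl","rb"))["side"];st=read_state();p=np.array(st["tcp_pos"]);R=np.array(st["tcp_rot"])
n=R[:,1];c=-s["R"].T@s["t"]
def hit(px,off=0):
    uv=(255+px[0]/16-.47,130+px[1]/16-.47);q=rays(s,[uv])[0];d=s["R"].T@np.array([q[0],q[1],1]);X=c+d*((p-n*off*np.sign((p-c)@n)-c)@n)/(d@n)
    return np.array([(X-p)@R[:,0],-(X-p)@R[:,2]])*1000
print("mouth",hit((387,320),.013),hit((335,370),.013),hit((440,270),.013))
# spindle tip face in same plane
tip=np.array([.5501,.2522,.2406]);print("tip y off",(tip-p)@n*1000,"tip",(tip-p)@R[:,0]*1000,(tip[2]-p[2])*1000)
print("tip by side ray",hit((462,345),-( (tip-p)@n)*np.sign((p-c)@n)))
```

```text
mouth [-57.00364253 -53.8078575 ] [-46.10724829 -61.96211661] [-68.10329946 -45.70231897]
tip y off 0.14589212998320866 tip -79.41784170939229 -71.36605707733415
tip by side ray [-79.5361892 -70.8198502]
```

```bash
python3 -m crank '255 -4 0 -3 0; 255 -7 0 -5 0; 255 -10 0 -1 0; 255 -13 0 3 0; 255 -16 0 8 0; 255 -18 0 11 0; 255 -20 0 14 0; 255 -21.5 0 16 0; 255 -21.5 0 16 0; 255 -21.5 0 16 0'
```

```text
t: 10.4
tcp_pos: [0.4918, 0.2449, 0.298]
tcp_rot: [[-0.989, -0.145, -0.001], [-0.145, 0.989, 0.001], [0.0, 0.001, -1.0]]
wrist_force: [-21.2, -2.2, 22.5]
gripper_width: 0.15
```

```bash
python3 -m crank '255 -1 0 1.5 0; 255 -2 0 3 0; 255 -2 0 3 0; 255 -2 0 3 0; 255 -2 0 3 0; 255 -2 0 3 0; 255 -2 0 3 0; 255 -2 0 3 0; 255 -2 0 3 0; 255 -2 0 3 0'; python3 -c "
from rig import *
s=read_state();print(s['ft_torque'])"
```

```text
t: 11.65
tcp_pos: [0.496, 0.2439, 0.2934]
tcp_rot: [[-0.99, -0.143, 0.001], [-0.143, 0.99, -0.002], [-0.001, -0.002, -1.0]]
wrist_force: [3.9, -8.0, -2.4]
gripper_width: 0.154
[-1.82025819 -0.93942303 -0.62923924]
```

Run:
```python
from h import *
s=snapshot("side");t=snapshot("top")
im=np.hstack([s["frame"][125:175,255:305],t["frame"][145:195,180:230]])[:,:,::-1]
cv2.imwrite("pics/c1.png",cv2.resize(im,None,fx=8,fy=8,interpolation=cv2.INTER_CUBIC))
```

```text
(no output)
```

View pics/c1.png

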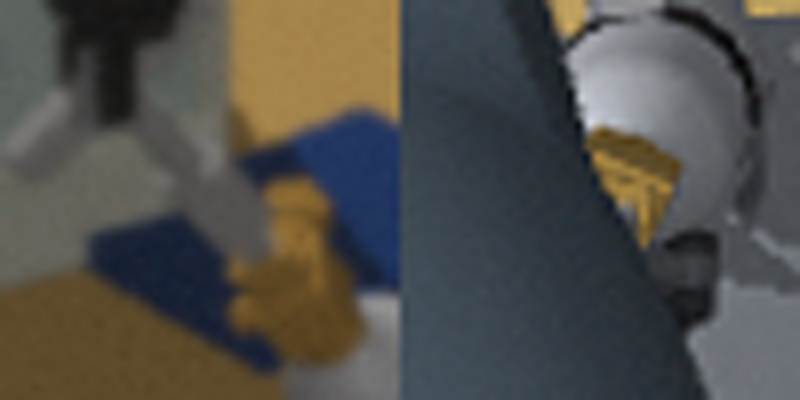

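The spindle tip is hidden by the socket at about (250,262), so it is either inside or just beside it. I'll probe sideways to tell which.

```bash
python3 -m crank '255 0 2 0 0; 255 0 4 0 0; 255 0 4 0 0; 255 0 4 0 0; 255 0 4 0 0; 255 0 4 0 0; 255 0 4 0 0; 255 0 4 0 0; 255 0 4 0 0; 255 0 4 0 0';python3 -m crank '255 0 -2 0 0; 255 0 -4 0 0; 255 0 -6 0 0; 255 0 -8 0 0; 255 0 -8 0 0; 255 0 -8 0 0; 255 0 -8 0 0; 255 0 -8 0 0; 255 0 -8 0 0; 255 0 -8 0 0'
```

```text
t: 13.0
tcp_pos: [0.4954, 0.2473, 0.2932]
tcp_rot: [[-0.99, -0.143, 0.001], [-0.143, 0.99, -0.003], [-0.001, -0.003, -1.0]]
wrist_force: [3.9, -12.3, -1.8]
gripper_width: 0.15
t: 14.25
tcp_pos: [0.4959, 0.2413, 0.2933]
tcp_rot: [[-0.989, -0.145, -0.0], [-0.145, 0.989, 0.0], [0.0, 0.0, -1.0]]
wrist_force: [-0.9, 5.1, -2.6]
gripper_width: 0.15
```

It is captured: force opposes motion in both directions. Next I'll centre, press along the axis and turn clockwise step by step.

```bash
python3 -m crank '255 0 2 0 0; 255 -1 2.4 1 0; 255 -2 2.4 2.5 0; 255 -2.5 2.4 3.5 0.05; 255 -2.5 2.4 3.5 0.1; 255 -2.5 2.4 3.5 0.15; 255 -2.5 2.4 3.5 0.2; 255 -2.5 2.4 3.5 0.2; 255 -2.5 2.4 3.5 0.2; 255 -2.5 2.4 3.5 0.2'; python3 -c "
from rig import *
s=read_state();print(s['ft_torque'])"
```

```text
t: 15.5
tcp_pos: [0.4971, 0.2456, 0.2917]
tcp_rot: [[-0.999, 0.053, 0.0], [0.053, 0.999, 0.004], [-0.0, 0.004, -1.0]]
wrist_force: [-15.4, 10.5, 19.4]
gripper_width: 0.15
[3.13157559 2.87253569 0.50823406]
```

```bash
python3 -m crank '255 0 1 0 0.05; 255 0 1 0 0.1; 255 0 1 0 0.15; 255 -0.6 1 1 0.2; 255 -0.6 1 1 0.25; 255 -0.6 1 1 0.3; 255 -0.6 1 1 0.3; 255 -0.6 1 1 0.3; 255 -0.6 1 1 0.3; 255 -0.6 1 1 0.3'; python3 -c "
from rig import *
s=read_state();print(s['ft_torque'])"
```

```text
t: 16.75
tcp_pos: [0.4985, 0.2488, 0.2894]
tcp_rot: [[-0.939, 0.344, -0.0], [0.344, 0.939, 0.008], [0.003, 0.008, -1.0]]
wrist_force: [-1.6, 29.7, -3.2]
gripper_width: 0.152
[7.79246111 0.40451287 1.53437399]
```

```bash
python3 -m crank '255 0.4 1 0 0; 255 0.7 1.9 0 0; 255 0.2 2.2 0.8 0; 255 -0.3 2.5 1.6 0; 255 -0.8 2.7 2.4 0; 255 -1.3 3 3.2 0; 255 -1.8 3.2 4 0; 255 -2.3 3.5 4.9 0; 255 -2.3 3.5 4.9 0; 255 -2.3 3.5 4.9 0'; python3 -c "
from rig import *
s=read_state();print(s['ft_torque'])"
```

```text
t: 18.0
tcp_pos: [0.5013, 0.251, 0.2853]
tcp_rot: [[-0.939, 0.344, 0.0], [0.344, 0.939, 0.008], [0.003, 0.007, -1.0]]
wrist_force: [-9.6, 24.8, 8.2]
gripper_width: 0.156
[6.8044603  1.93283907 1.35500163]
```

It is going down: about 16 mm past first contact. I'll keep pressing.

```bash
python3 -m crank '255 0.2 0.8 0 0; 255 0.3 1.2 0 0; 255 -0.2 1.5 0.8 0; 255 -0.7 1.8 1.6 0; 255 -1.2 2 2.4 0; 255 -1.7 2.3 3.2 0; 255 -2.2 2.6 4 0; 255 -2.7 2.9 4.9 0; 255 -3.2 3.1 5.7 0; 255 -3.2 3.1 5.7 0'; python3 -c "
from rig import *
s=read_state();print(s['ft_torque'])"
```

```text
t: 19.25
tcp_pos: [0.5049, 0.2525, 0.2804]
tcp_rot: [[-0.939, 0.344, -0.0], [0.344, 0.939, 0.008], [0.003, 0.007, -1.0]]
wrist_force: [-18.3, 21.7, 21.5]
gripper_width: 0.155
[5.8751234  3.54944278 1.24234274]
```

```bash
python3 -m crank '255 0.4 1 0 0; 255 0.7 1.9 0 0; 255 0.2 2.2 0.8 0.02; 255 -0.3 2.5 1.6 0.04; 255 -0.8 2.7 2.4 0.04; 255 -1.3 3 3.2 0; 255 -1.8 3.2 4 -0.02; 255 -2.1 3.4 4.4 -0.03; 255 -2.1 3.4 4.4 0; 255 -2.1 3.4 4.4 0'; python3 -c "
from rig import *
s=read_state();print(s['ft_torque'])"
```

```text
t: 20.5
tcp_pos: [0.5055, 0.2544, 0.2797]
tcp_rot: [[-0.939, 0.344, -0.0], [0.344, 0.939, 0.009], [0.003, 0.008, -1.0]]
wrist_force: [-54.5, 8.1, 75.1]
gripper_width: 0.15
[ 3.15158637 10.63022282  1.04857226]
```

It has hit a hard stop about 24 mm past first contact, so it is probably home. I'll ease off, release, rise and look.

```bash
python3 -m crank '255 1 -0.5 -1.6 0; 255 2 -1.1 -3.3 0; 255 2 -1.1 -3.3 0; 0 2 -1.1 -3.3 0; 0 2 -1.1 -3.3 0; 0 2 -1.1 -3.3 0; 0 2 -1.1 -3.3 0; 0 2 -1.1 -30 0; 0 2 -1.1 -80 0; 0 2 -1.1 -120 0'
python3 - <<'E'
from h import *
import pickle
s=snapshot("side");t=snapshot("top");pickle.dump({"side":s,"top":t},open("s3.pkl","wb"))
print(read_state()["wrist_force"])
im=np.hstack([s["frame"][115:175,250:310],t["frame"][150:210,175:235]])[:,:,::-1]
cv2.imwrite("pics/on.png",cv2.resize(im,None,fx=6.6,fy=6.6,interpolation=cv2.INTER_CUBIC))
E
```

```text
t: 21.75
tcp_pos: [0.5069, 0.2509, 0.3956]
tcp_rot: [[-0.938, 0.348, 0.001], [0.348, 0.938, 0.0], [-0.001, 0.0, -1.0]]
wrist_force: [1.0, 0.6, -0.2]
gripper_width: 1.003
[ 1.19309757 -0.0013858  -1.25930979]
```

View pics/on.png

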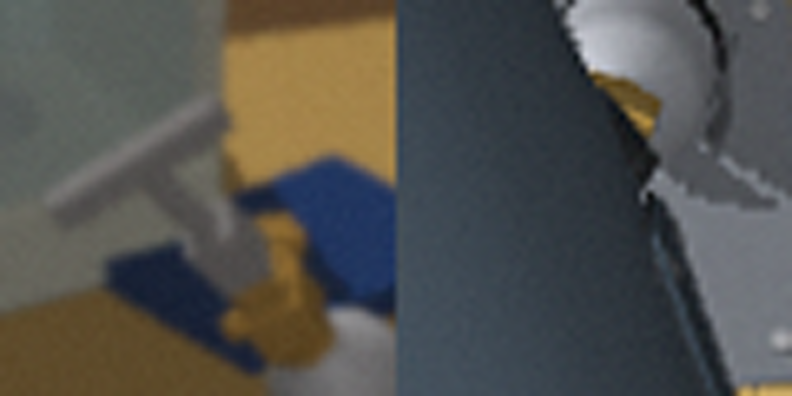

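The key stands on the spindle alone. In the left half the bar runs from (60,205) to (220,105) and the socket's lower end is on the gland at (235,285). I'll check the seating depth and bar angle numerically.

Run:
```python
from spin import *
s3=pickle.load(open("s3.pkl","rb"))["side"]
tip=np.array([.5501,.2522,.2406]);P=cloud(s3).reshape(-1,3)
for az in(186.5,188.5,190.5):
    a=np.radians(az);k=np.array([np.cos(a)*.5736,np.sin(a)*.5736,.819]);g=tip-.026*k
    h=np.array([-np.sin(a),np.cos(a),0]);u=np.cross(h,k);v=np.cross(k,u)
    d=P-g;w=d@k;rad=np.linalg.norm(d-np.outer(w,k),axis=1)
    m=np.isfinite(w)&(w>.065)&(w<.115)&(rad<.055);q=d[m]
    c=q.mean(0);ev=np.linalg.svd(q-c)[2][0]
    print(az,m.sum(),"w range",np.percentile(q@k,[2,50,98]).round(4),"u,v ctr",np.median(q@u).round(4),np.median(q@v).round(4),"bar ang ccw from u",np.degrees(np.arctan2(ev@v,ev@u))%180,"elev",np.degrees(np.arcsin(ev@k)))
    for n,X in(("H",g+.089*k),("H+5",g+.094*k),("m",g)):
        print(n,((proj(D,X[None])[0]-[250,115]+.5)*6.6).round())
    print("ends u range",np.percentile(q@ev,[1,99]).round(4), "ctr world",(g+c).round(4))
```

```text
186.5 243 w range [0.0701 0.1002 0.1086] u,v ctr 0.0056 0.0097 bar ang ccw from u 157.84073603449679 elev -3.644135214702533
H [152. 158.]
H+5 [146. 151.]
m [252. 276.]
ends u range [-0.0493  0.0442] ctr world [0.5054 0.2374 0.2951]
188.5 243 w range [0.0703 0.1004 0.1091] u,v ctr 0.0059 0.0085 bar ang ccw from u 156.2740593888527 elev -4.091363249913452
H [153. 159.]
H+5 [148. 152.]
m [251. 276.]
ends u range [-0.0495  0.044 ] ctr world [0.5054 0.2374 0.2951]
190.5 243 w range [0.0705 0.1005 0.1097] u,v ctr 0.0062 0.0069 bar ang ccw from u 154.71497760206196 elev -4.567239700010647
H [155. 160.]
H+5 [149. 153.]
m [251. 275.]
ends u range [-0.0497  0.0438] ctr world [0.5054 0.2374 0.2951]
```

```bash
python3 -m crank '120 0 -2 0 0; 120 0 -2 30 0; 120 0 -2 60 0; 120 0 -2 85 0; 120 0 -2 100 0; 120 0 -2 113 0; 120 0 -2 113 0; 165 0 -2 113 0; 165 0 -2 113 0; 165 0 -2 113 0'
python3 - <<'E'
from spin import *
tip=np.array([.5501,.2522,.2406]);a=np.radians(188.5);k=np.array([np.cos(a)*.5736,np.sin(a)*.5736,.819])
for n,s in(("T",T),("D",D)):
    P=cloud(s).reshape(-1,3);C=s["frame"].reshape(-1,3).astype(int);d=P-tip;w=d@k+.026;r=np.linalg.norm(d-np.outer(d@k,k),axis=1)
    m=np.isfinite(w)&(r<.02)&(w>-.06);g=m&(C[:,0]-C[:,2]>45);b=m&(C[:,0]-C[:,2]<20)
    print(n,"gold",g.sum(),np.sort(w[g])[-40:].round(3),"grey",np.sort(w[b])[-20:].round(3))
E
```

```text
t: 23.1
tcp_pos: [0.5065, 0.2493, 0.2811]
tcp_rot: [[-0.938, 0.347, 0.0], [0.347, 0.938, 0.0], [-0.0, 0.0, -1.0]]
wrist_force: [-0.7, -0.7, 0.9]
gripper_width: 0.356
T gold 119 [0.003 0.003 0.003 0.003 0.004 0.004 0.004 0.004 0.004 0.004 0.004 0.004
 0.004 0.004 0.005 0.005 0.005 0.005 0.006 0.006 0.006 0.006 0.006 0.006
 0.006 0.007 0.007 0.007 0.007 0.007 0.007 0.008 0.008 0.008 0.008 0.008
 0.009 0.009 0.01  0.025] grey [0.028 0.028 0.028 0.029 0.029 0.03  0.03  0.031 0.031 0.031 0.031 0.031
 0.031 0.031 0.031 0.032 0.033 0.034 0.035 0.035]
D gold 142 [-0.002 -0.002 -0.002 -0.     0.     0.001  0.001  0.001  0.001  0.002
  0.002  0.002  0.003  0.003  0.003  0.003  0.003  0.004  0.004  0.004
  0.005  0.005  0.005  0.006  0.006  0.006  0.006  0.006  0.006  0.006
  0.007  0.007  0.007  0.008  0.008  0.008  0.008  0.008  0.009  0.01 ] grey [0.023 0.024 0.025 0.026 0.027 0.028 0.028 0.029 0.029 0.029 0.03  0.031
 0.031 0.032 0.032 0.032 0.032 0.033 0.035 0.036]
```

A depth check puts the gland top 5 mm higher than my first tip estimate, and the bar height agrees with the key being home. Now I'll turn it anticlockwise with the fork.

```bash
python3 -m crank '165 -1 0 0 -0.15; 165 -2 -1 0 -0.3; 165 -3 -1 0 -0.45; 165 -3 -1 0 -0.6; 165 -3 -1 0 -0.75; 165 -3 -1 0 -0.9; 165 -3 -1 0 -0.9; 165 -3 -1 0 -0.9; 165 -3 -1 0 -0.9; 165 -3 -1 0 -0.9'; python3 -c "
from rig import *
s=read_state();print(s['ft_torque'])"
```

```text
t: 24.35
tcp_pos: [0.5088, 0.2471, 0.2809]
tcp_rot: [[-0.855, -0.518, 0.0], [-0.518, 0.855, -0.0], [0.0, -0.0, -1.0]]
wrist_force: [-2.7, -5.0, 5.2]
gripper_width: 0.357
[-0.76773381  0.26455257 -0.17838745]
```

```bash
python3 -m crank '165 0 0 0 -0.12; 165 0 0 0 -0.24; 165 0 0 0 -0.36; 165 0 0 0 -0.48; 165 0 0 0 -0.6; 165 0 0 0 -0.7; 165 0 0 0 -0.8; 165 0 0 0 -0.8; 165 0 0 0 -0.8; 165 0 0 0 -0.8'
cat > bar.py <<'E'
from spin import *
tip=np.array([.5501,.2522,.2406]);a=np.radians(188.5);k=np.array([np.cos(a)*.5736,np.sin(a)*.5736,.819]);g=tip-.021*k
h=np.array([-np.sin(a),np.cos(a),0]);u=np.cross(h,k);v=np.cross(k,u)
st=read_state();print("F",np.round(st["wrist_force"],1),np.round(st["ft_torque"],2))
s=snapshot("side");P=cloud(s).reshape(-1,3);C=s["frame"].reshape(-1,3).astype(int)
d=P-g;w=d@k;r=np.linalg.norm(d-np.outer(w,k),axis=1)
m=np.isfinite(w)&(w>.068)&(w<.112)&(r<.056)&(C.sum(1)>240)&(C.max(1)-C.min(1)<40);q=d[m]
xy=np.c_[q@u,q@v]*1000;l=cv2.fitLine(xy.astype(np.float32),cv2.DIST_HUBER,0,.01,.01).ravel()
t=(xy-l[2:])@l[:2];print(m.sum(),"bar angle ccw from u",np.degrees(np.arctan2(l[1],l[0]))%180,"extent",np.percentile(t,[1,99]).round(),"ctr",l[2:],"w",np.percentile(q@k,[5,50,95]).round(4))
E
python3 bar.py
```

```text
t: 25.6
tcp_pos: [0.5098, 0.2459, 0.2813]
tcp_rot: [[-0.226, -0.974, 0.002], [-0.974, 0.226, -0.003], [0.002, -0.003, -1.0]]
wrist_force: [3.3, -14.9, 7.4]
gripper_width: 0.355
F [  3.3 -14.9   7.4] [-3.02 -1.33 -0.58]
132 bar angle ccw from u 39.954723 extent [-50.  45.] ctr [3.6630862 3.8695383] w [0.0883 0.0992 0.1036]
```

```bash
python3 -m crank '165 0 0 0 -0.1; 165 0 0 0 -0.2; 165 0 0 0 -0.3; 165 0 0 0 -0.4; 165 0 0 0 -0.4; 165 0 0 0 -0.4; 165 0 0 0 -0.4; 165 0 0 0 -0.4; 165 0 0 0 -0.4; 165 0 0 0 -0.4'
python3 bar.py
```

```text
t: 26.9
tcp_pos: [0.5093, 0.2472, 0.2818]
tcp_rot: [[0.173, -0.985, 0.002], [-0.985, -0.173, 0.0], [0.0, -0.002, -1.0]]
wrist_force: [-1.4, -6.4, 11.5]
gripper_width: 0.353
F [-1.4 -6.4 11.5] [-1.1  -0.11 -0.28]
110 bar angle ccw from u 59.078518 extent [-50.  46.] ctr [3.9433484 5.367621 ] w [0.0924 0.0996 0.1028]
```

```bash
python3 -m crank '165 0 0 0 -0.1; 165 0 0 0 -0.2; 165 0 0 0 -0.2; 165 0 0 0 -0.2; 165 0 0 0 -0.2; 165 0 0 0 -0.2; 165 0 0 0 -0.2; 165 0 0 0 -0.2; 165 0 0 0 -0.2; 165 0 0 0 -0.2'
python3 bar.py
```

```text
t: 28.2
tcp_pos: [0.5087, 0.2464, 0.2815]
tcp_rot: [[0.364, -0.931, 0.0], [-0.931, -0.364, -0.001], [0.002, 0.0, -1.0]]
wrist_force: [-4.9, -11.9, 12.2]
gripper_width: 0.355
F [ -4.9 -11.9  12.2] [-2.48  1.06 -0.62]
93 bar angle ccw from u 67.02211 extent [-49.  37.] ctr [ 6.2391334 14.96002  ] w [0.087  0.0974 0.1019]
```

Bar at about 67°. I'll back off, open, rise clear and measure unobstructed.

```bash
python3 -m crank '165 0 0 0 0.1; 150 0 0 0 0.2; 100 0 0 0 0.25; 60 0 0 0 0.25; 60 0 0 0 0.25; 60 0 0 -30 0.25; 60 0 0 -80 0.25; 60 0 0 -130 0.25; 60 0 0 -170 0.25; 60 0 0 -170 0.25'
python3 bar.py
```

```text
t: 29.5
tcp_pos: [0.5082, 0.2471, 0.4491]
tcp_rot: [[0.125, -0.992, 0.009], [-0.992, -0.125, 0.005], [-0.004, -0.01, -1.0]]
wrist_force: [0.0, -0.9, -1.1]
gripper_width: 0.766
F [ 0.  -0.9 -1.1] [-0.02  0.04 -0.  ]
146 bar angle ccw from u 65.3293 extent [-50.  47.] ctr [3.0642302 7.3562407] w [0.083  0.0985 0.1026]
```

After release the bar reads 65.3°, against −23.7° before, so it moved 89° including the socket's play. To allow for the play, I'll refine the spindle's closed angle by fitting a silhouette to the first top image.

Run:
```python
from spin import *
from scipy.optimize import minimize
a=np.radians(188.5)
f=T["frame"].astype(float);chroma=f[...,0]-f[...,2]
x0_,y0_,N=196,163,20
ch=chroma[y0_:y0_+N,x0_:x0_+N];print(ch[:,:].astype(int))
obs=np.clip(1-ch/60,0,1)
c0=np.array([.5501,.2522,.2406])
def mask(p,a,ss=12):
    k=np.array([np.cos(a)*.5736,np.sin(a)*.5736,.819]);h=np.array([-np.sin(a),np.cos(a),0]);u=np.cross(h,k);v=np.cross(k,u)
    b=c0-.021*k+p[1]*1e-3*u+p[2]*1e-3*v;pts=[]
    for half,w in((.007,0),(.007,.022),(.0045,.026)):
        for i in range(4):
            t=np.radians(p[0])+np.pi/4+i*np.pi/2;pts.append(b+w*k+half*2**.5*(np.cos(t)*u+np.sin(t)*v))
    q=(proj(T,np.array(pts))-[x0_,y0_]+.5)*ss
    m=np.zeros((N*ss,N*ss),np.float32);cv2.fillConvexPoly(m,cv2.convexHull((q*16).astype(np.int32)),1.,shift=4)
    return cv2.GaussianBlur(cv2.resize(m,(N,N),interpolation=cv2.INTER_AREA),(0,0),.6)
W=np.zeros((N,N));W[3:17,3:17]=1
for az in(187,190):
    A=np.radians(az)
    for th in range(-60,31,6):
        best=min((minimize(lambda z:((mask((th,z[0],z[1]),A)-obs)**2*(mask((th,z[0],z[1]),A)*0+Wm)).sum(),s,method="Nelder-Mead",options=dict(maxiter=60)) for s in([0,0],[3,0],[-3,0]) for Wm in[W]),key=lambda r:r.fun)
        print(az,th,round(best.fun,2),best.x.round(1))
```

```text
[[ 78  83  82  78  74  70  69  83  55  51  46  49  48  54  48  48   8  -8
   -6  -7]
 [ 85  91  86  83  81  79  88  92  88  80  58  50  48  47  48  46  50  37
   10  -6]
 [ 90  89  92  89  89  84 106  92  88  88  88  85  62  50  48  49  47  48
   49   5]
 [ 83  85  86  90  93  88  92  88  75  66  74  75  84  87  69  50  48  48
   47   3]
 [ 77  80  84  84  84 102  89  75  82  84  80  65  60  76  85  86  70  58
   24  -8]
 [ 60  70  75  82  82 103  89  85  86  87  87  89  89  85  81  60  86  88
    3  -6]
 [  9 -11  24  59  87  86  84  87  79  77  86  87  86  85  86  62  63  62
   -2  -7]
 [ 32 -11 -17   9  83  91  89  92  -4   0  47  78  84  87  87  60  64  28
   -7  -5]
 [ 32  -9 -17  37  81  88  91  68   5  -7  -9   7  49  86  95  53  61  -4
   -6  -7]
 [ 31  -9 -16  92  94  88  91  23  -3  -5  -5  -7 -10  78  89  57  31  -9
   -4  -3]
 [ 30  -9 -18  68  88  90  68   0  -6  -5  -3  -7  11  60  65  54   0  -7
   -5  -5]
 [ 33  -7 -14  -4  35  80  21  -4  -3  -2  -4  -6  44  65  66  39  -9  -5
   -4  -7]
 [ 49   0 -13 -15   1  53  -1  -7  -5  -5  -6  12  61  64  69   9 -10  -8
   -8 
[... 661 characters left out ...]
.64 [-0.3  0. ]
187 -42 43.1 [-0.3  0. ]
187 -36 42.77 [-0.6  0. ]
187 -30 43.09 [0.3 0. ]
187 -24 43.61 [-0.6  0. ]
187 -18 44.09 [1.6 0. ]
187 -12 44.56 [2.7 0. ]
187 -6 44.74 [2.9 0. ]
187 0 45.2 [2.7 0. ]
187 6 45.79 [2.8 0. ]
187 12 46.22 [2.7 0. ]
187 18 46.23 [1.6 0. ]
187 24 45.96 [1.1 0. ]
187 30 45.32 [0.3 0. ]
190 -60 45.64 [0.7 0. ]
190 -54 44.92 [0.1 0. ]
190 -48 44.32 [-0.3  0. ]
190 -42 43.77 [-0.2  0. ]
190 -36 43.79 [0.6 0. ]
190 -30 44.2 [1.4 0. ]
190 -24 44.52 [1.8 0. ]
190 -18 44.76 [2.6 0. ]
190 -12 44.82 [2.9 0. ]
190 -6 45.11 [3.2 0. ]
190 0 45.65 [3. 0.]
190 6 46.32 [ 3.1 -0. ]
190 12 46.63 [1.9 0. ]
190 18 46.54 [1.6 0. ]
190 24 46.27 [0.6 0. ]
190 30 45.64 [0.7 0. ]
```

The silhouette fit is best at −36° to −42°, the low end of what the fit allows. So the key sat at its anticlockwise play limit, and the valve has turned close to 89°. One last look before handing in.

Run:
```python
from h import *
save(snapshot("side"),"end.png",None,1.4)
```

```text
(no output)
```

View pics/end.png

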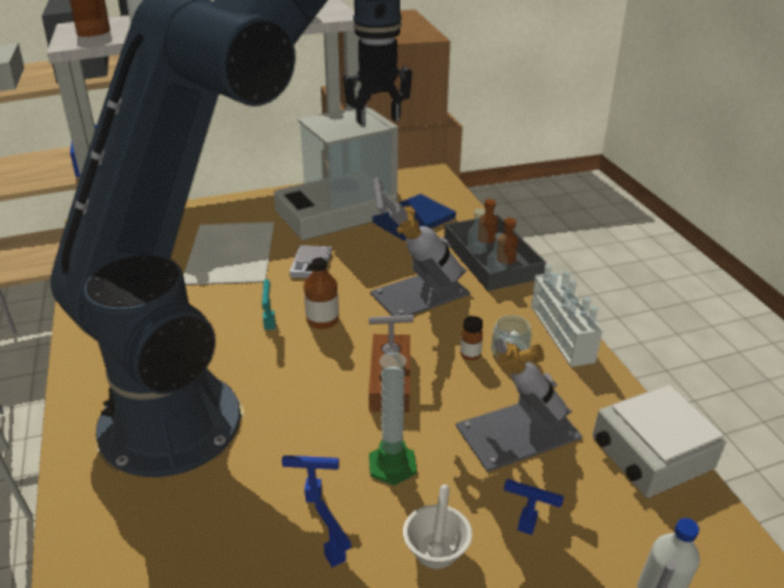

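The key stands on the wide cylinder's valve at (390,205). The gripper is clear above it at (380,100), and the spanner and the other things are where they were.

```bash
python3 -c "
from rig import *
print(sign_off())"
```

```text
the job is handed in; nothing more can be done
None
```

The key is on the wide cylinder's valve, the valve is open about a quarter turn anticlockwise, and the job is handed in at about 30 s. No verdict was reported.

**What I did:** The tool can only point straight down, so I tilted the key to about 35° in the jaws by levering it against the rim of its hole. I set it on the spindle and turned it clockwise under pressure until it dropped. I then let go, turned the bar anticlockwise with the half-open fingers used as a fork, and withdrew.

**Last checks:**
- **Turn:** the handle went from −24° to +65°, which is 89°. The play between socket and spindle leaves the valve itself at roughly 77–90°. Fitting the spindle's shape in the first picture favours the upper end.
- **Seating:** pressing ended in a hard stop of about 93 N, roughly 24 mm past first contact. The handle height agrees with fully home, but only to about 3 mm.
- **Disagreement:** my first estimate of the spindle tip made the key look about 5–6 mm too high. Depth readings of the gland nut then showed that estimate was 5 mm low, which explains it.
- **Surroundings:** the gripper is well clear above the key. The spanner, the slim cylinder and the other things looked unmoved in the last picture.

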